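# Hang and lock the second basket-rest bracket

### The arm

A 6-joint arm with a two-finger parallel gripper is mounted at the origin on the work surface. World frame = base frame: x ahead of the robot, y to its left, z up, the work surface at z = 0. Lengths are in mm, angles in rad, forces in N, time in s.
With the tool pointing down it reaches from about 300 to 775 mm from the base axis. Payload 14.6 kg.
Tool frame: the origin (TCP) lies between the finger pads; the fingertips stand manip.finger_overhang ahead of it and the grasp point (between the pads) lies 2 mm behind it (manip.finger_overhang is the distance from the TCP to the fingertips, in mm); z points along the fingers, y is the direction in which the jaws open and shut (so a half turn about z gives the same grasp; the last joint's range is limited). The gripper opens to 94 mm and grips with 3 to 60 N. Pads are 16 mm wide; open, the fingers measure 119 mm over their backs; the gripper's body (75 mm by 177 mm) begins 78 mm behind the grasp point.
Start: joints at [-1.399, 0.3, 1.521, -0, 1.321, -0.067], TCP at [130.089, -534.384, 194.346] pointing down, gripper open.
Joint ranges: [-3.03, 3.03], [-0.79, 2.21], [0.23, 2.52], [-1.04, 4.18], [0, 3.07], [-2.55, 2.55]. Speed limits (rad/s): [2.22, 2.22, 2.57, 3.14, 3.14, 3.14].

### API

Orientations are given as [roll, pitch, yaw] about the fixed x, y, z axes, in that order (R = Rz(yaw) Ry(pitch) Rx(roll)).
In Python, from cell import manip gives the robot as it stands.
- The arm moves only by the tool drive_tool, never from a script. Its argument "steps" is a list of rows, each an object with "delta_pos": the shift along the world's x, y, z in mm, a list of three; "yaw": the turn about the world's z in rad; "hand": the finger opening in mm, from 0 to 94. A call has 1 to 5 rows; each row shifts and turns the commanded pose from where the row before left it; what a row does not reach is not made up. A row lasts 1/12 s, in which the tool goes at most 41.7 mm and 7.16 degrees, less where a joint would pass 70% of its speed; a pose out of reach is approached as far as the arm can. A call is refused whole if a number of a shift passes 41.7 or a number of a turn 0.125, either way. A call with a gripper value outside its range is refused whole. The fingers move at their own pace and stop on an object; "squeeze" is the grip in N (left out, the last holds). Time passes only in rows, so rows that do not move let the fingers close. It gives the time, the measured TCP pose, the force and the opening at its end, in the units of the state.
- manip.read_state(): the state, without advancing time (a new reading comes with each control period).
- manip.camera(name): name is "side" or "top"; returns a dict with "frame" (384x512x3 uint8, red, green, blue), "range_z" (384x512 float32, mm along the optical axis (not along the pixel's ray), 0 where there is no reading), "intrinsics" (3x3 intrinsics, pixels), "dist_coeffs" ([k1, k2, p1, p2, k3] as OpenCV has them; the pictures are not rectified), "position" and "attitude" of the camera in the world. Camera axes: x right, y down, z forward; pixel columns grow to the right and rows downward; lengths in mm; the calibration is good to about 2 mm. A picture is of the moment at which its call begins.
- manip.sign_off(): hands the job in, once; it reports no verdict.
The state is a dict: "clock": time; "joints": joint angles; "qd": joint speeds; "effort": joint torques, N m; "eef_pos": TCP position; "eef_rot": TCP orientation; "wrist_force": force on the tool from outside, world axes, zero at the start; "moment": the same for the moment, N m; "finger_gap": finger opening in mm.
Only numpy, scipy, OpenCV 4.12 (cv2) and the standard library are available. Lean on these libraries where they do the work, as an engineer would, in place of code of your own. Each camera call takes 0.05 s, during which the arm holds its last target.

### The job

The fry-basket rest needs its second arm: take the loose metal bracket from its storage stand and hook it into the two upper slots of the upright that has no arm yet, with both hooks dropped behind the face. Let go so that it hangs by itself on top of the spring catch, then press down on the top of its arm, close to the upright, until it drops fully home and the catch springs back to lock it. Leave the bracket level and locked, and do not knock over or shift the shaker, bowl and spatula.

Things in the scene. Friction and masses are not known exactly. Their poses are not given: they have to be found in the camera images.
- bracket_grip (a point): Loose steel bracket, 0.3 to 0.45 kg: a square bar (the arm) 160 long (x), 20 wide (y), 22 high, with a back plate at its +x end. This point is the arm's centre, 80 mm from the back face: the place to grasp from above, across the 20 mm (centre of mass 15 mm nearer the plate). Own x points along the arm towards the plate and hooks, z up. A 16 mm end stop stands on the arm's top at the -x end.
- bracket_seat (a point): Point of the same bracket where the arm's centre line meets the plate's back face; same axes. Two hooks 8 mm wide stand 15 mm out behind the face, at this height and 60 mm lower: each a neck from 4 mm above to 4 mm below its height, with a tooth hanging to 24 mm below it, 7 mm clear of the face.
- bracket: The same bracket; origin at bracket_seat. Its back plate (24 wide, 6 thick) runs from the arm down to 76 mm below the origin, then goes on as a notched, tapered tongue to 97.5 mm below: the tongue snaps into the spring catch.
- bracket_press (a point): Point on the top face of the same bracket's arm, 35 mm from the back face and 11 mm above the arm's centre line: press down here.
- stand_mid (a point): Fixed storage stand, 130 x 70 mm base; point 126 mm up, mid-way between its two open-topped forks, own x as the bracket's at the start. The bracket's arm lies level in the forks (46 mm either side of this point along x, each 6 thick, 40 wide), underside 115 mm and fork tips 129 mm above the table. Lift it straight out by at least 20 mm.
- upright_seat (a point): Point mid-width on the front face of the empty upright, 165 mm above the table, where bracket_seat is when home. Own x points into the upright (the way the hooks enter), y across, z up. Fixed slotted channel 46 wide, 208 high, face 5 thick. Slots 14 wide, 35 high; the upper two, lower edges 4 and 64 mm below this point, take the hooks; the third, 124 mm below, stays empty.
- catch_mid (a point): Spring roller in the small black housing on the empty upright's face, 85 mm below upright_seat. Hooks pass straight in with bracket_seat 20 to 27 mm above upright_seat (best 23.5) until the plate meets the face. Lowered, the bracket stops on the roller with bracket_seat about 9 to 13 mm above, hooked, and stays there when let go. A push of about 8 to 20 N takes it down to 0.
- fitted_seat (a point): The same point on the other, identical upright, which already has its bracket, fixed and locked: not to be used; it shows the finished job. Left and right may be swapped.
- catch (a joint): Spring roller of the empty upright's catch: 0 when out (at rest, or locked in the bracket's notch), up to 0.006 m when the tongue pushes it back.
- shaker_mid (a point): Metal seasoning shaker, 56 mm in diameter, 100 high, loose; point on its axis 25 mm up. Leave alone.
- bowl_mid (a point): Steel bowl, 100 mm in diameter, 50 high, loose; point on its axis 25 mm up. Leave alone.
- spatula_grip (a point): Kitchen spatula lying on the table, loose; point on its handle. Leave alone.
Mind the look-alikes: they are no part of the job. What is shaped like the bracket but orange or pink is not meant. What is shaped like the part that bears upright_seat but yellow is not meant.

How it is judged:
By the outcome, as a careful person would: the job done as asked, in the order asked, and still so for the second after the job is handed in, with the robot touching nothing.
It also fails if it takes over 48 s, if anything falls off the work surface, if the arm or the gripper's body presses on something with over 40 N, if the wrist force passes 120 N, or if a joint passes its speed limit or range.

## Working session

There is one attempt and no reset: what is moved stays moved. The work goes in short steps, Python scripts to look and compute and a tool call to move; the robot and the scene stay as the last step left them, time stands still between calls to the robot, and variables do not carry over. Pictures are saved under pics/ and viewed, and the job is handed in when it is done.

Besides the shell and the picture viewer there is one more tool, called after ">>>" as a command line: name --argument value ..., lists and objects as JSON in quotes. drive_tool: Moves the arm, as the interface text tells. Its arguments: {"type":"object","properties":{"steps":{"type":"array"},"squeeze":{"type":"number"}},"required":["steps"]}

```bash
ls; mkdir -p pics
python3 - <<'E'
from cell import manip
import cv2,numpy as np
print(manip.read_state(), manip.finger_overhang)
for n in ("side","top"):
    c=manip.camera(n)
    np.savez(f"{n}0.npz",**{k:np.array(v) for k,v in c.items()})
    cv2.imwrite(f"pics/{n}0.png",cv2.resize(c["frame"][:,:,::-1],(768,576),interpolation=cv2.INTER_CUBIC))
    print(n,c["intrinsics"],c["dist_coeffs"],c["position"],c["attitude"])
E
```

```text
pics
{'clock': 0.0, 'joints': array([-1.39859297e+00,  3.00510777e-01,  1.52157101e+00, -3.64630501e-06,
        1.32073154e+00, -6.66207933e-02]), 'qd': array([-1.96052078e-03, -5.44774207e-04,  6.37435797e-04, -8.20132517e-04,
        7.71818876e-04, -2.41994590e-06]), 'effort': array([ 1.16898968e-04, -5.31804264e+01, -3.52738667e+01,  7.08943186e-02,
        2.44784314e-02, -5.78338904e-05]), 'eef_pos': array([ 130.04486644, -534.11474408,  193.76884754]), 'eef_rot': array([-3.14037446e+00, -7.77377742e-05,  2.38825006e-01]), 'wrist_force': array([-0.52266218,  0.45580688,  0.28886899]), 'moment': array([-0.00291875,  0.00424386,  0.02635989]), 'finger_gap': 93.864864450614} 17.0
side [[423.95975161   0.         250.41119597]
 [  0.         423.95975161 193.57223349]
 [  0.           0.           1.        ]] [-0.11347606  0.          0.          0.          0.        ] [ 55.93995119 762.6819667  795.50893771] [-2.20339081 -0.00660169 -2.56420329]
top [[397.1098438    0.         256.6019616 ]
 [  0.         397.1098438  190.55600632]
 [  0.           0.           1.        ]] [-0.0634414  0.         0.         0.         0.       ] [ 3.72707816e+02 -3.65482004e-01  1.16202991e+03] [-2.98880892 -0.01819932 -1.54953818]
```

View pics/side0.png

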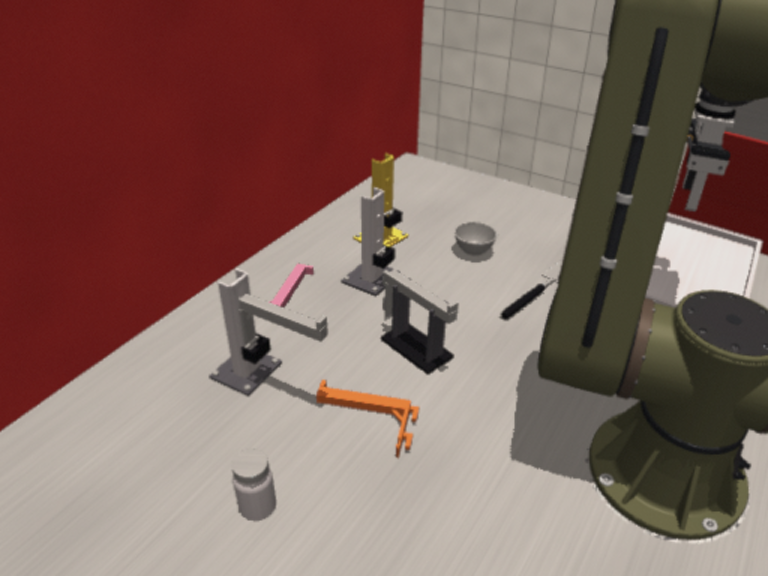

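View pics/top0.png

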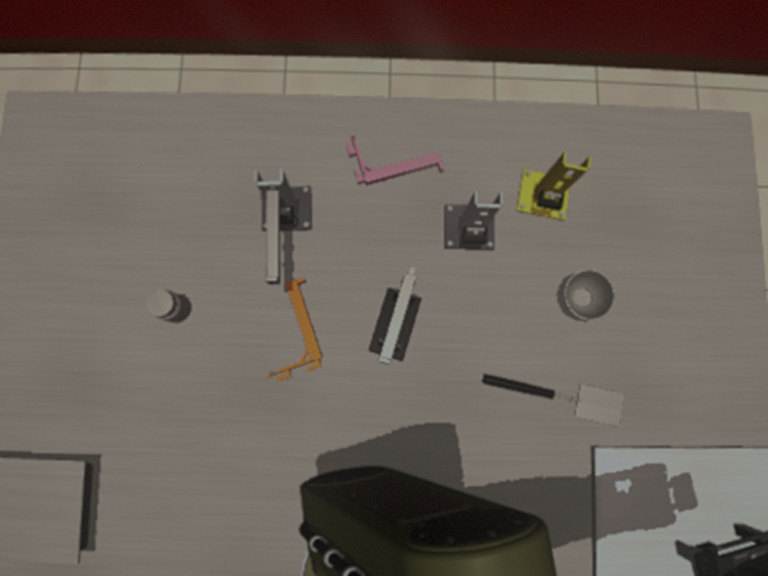

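```bash
cat > h.py <<'E'
import numpy as np,cv2
from scipy.spatial.transform import Rotation as R
def cloud(c):
    K=np.array(c["intrinsics"]);d=np.array(c["dist_coeffs"]);Z=np.array(c["range_z"]).astype(float)
    h,w=Z.shape;u,v=np.meshgrid(np.arange(w),np.arange(h))
    n=cv2.undistortPoints(np.stack([u,v],-1).reshape(-1,1,2).astype(np.float64),K,d).reshape(h,w,2)
    P=np.dstack([n[...,0]*Z,n[...,1]*Z,Z])
    Rm=R.from_euler("xyz",np.array(c["attitude"])).as_matrix()
    W=P@Rm.T+np.array(c["position"]); W[Z<=0]=np.nan
    return W
def proj(c,p):
    Rm=R.from_euler("xyz",np.array(c["attitude"])).as_matrix()
    q=(np.atleast_2d(p)-np.array(c["position"]))@Rm
    r,_=cv2.projectPoints(q.reshape(-1,1,3),np.zeros(3),np.zeros(3),np.array(c["intrinsics"]),np.array(c["dist_coeffs"]))
    return r.reshape(-1,2)
E
python3 - <<'E'
from h import *
for n in ("side","top"):
    c=np.load(n+"0.npz");W=cloud(c)
    t=W[np.abs(W[...,2])<15]; print(n,"table z",np.median(t[:,2]),t[:,2].std())
    if n=="top":
        for (u,v) in [(272,180),(487,200),(275,250),(395,315),(413,270),(385,360),(585,295),(170,305),(520,385)]:
            print((u,v),W[int(v/1.5),int(u/1.5)].round(1))
    else:
        for (u,v) in [(372,230),(420,290),(235,320),(280,315),(475,240),(250,470)]:
            print((u,v),W[int(v/1.5),int(u/1.5)].round(1))
E
```

```text
side table z -0.22442167382337175 3.331177086784924
(372, 230) [ 662.8 -163.5  136.1]
(420, 290) [478.9 -37.4 137.2]
(235, 320) [691.7 206.9 138.6]
(280, 315) [605.2 189.8 174.9]
(475, 240) [ 551.8 -431.7   11.8]
(250, 470) [nan nan nan]
top table z -0.12838749280672346 2.7287935080007877
(272, 180) [764.7 217.7  -2.2]
(487, 200) [ 735.8 -220.2   -4.2]
(275, 250) [583.2 172.6 176.8]
(395, 315) [480.3 -33.3 137.3]
(413, 270) [561.3 -63.8 130.5]
(385, 360) [402.1 -16.6 153.2]
(585, 295) [ 544.  -414.7    8. ]
(170, 305) [493.9 372.3  94.8]
(520, 385) [ 365.6 -277.9   18. ]
```

Run:
```python
from h import *
for n in ("side","top"):
    c=np.load(n+"0.npz");W=cloud(c)
    m=(W[...,2]>132)&(W[...,2]<142)&(W[...,0]>380)&(W[...,0]<580)&(abs(W[...,1]+38)<45)
    p=W[m]; 
    r=cv2.minAreaRect(p[:,:2].astype(np.float32)); print(n,"arm",len(p),r,p[:,2].mean())
    q=p-p.mean(0);_,s,V=np.linalg.svd(q[:,:2],full_matrices=False);print(p.mean(0),np.degrees(np.arctan2(V[0,1],V[0,0])))
    along=q[:,:2]@V[0];print(along.min(),along.max())
    # upright
    m=(W[...,2]>25)&(W[...,2]<240)&(W[...,0]>580)&(W[...,0]<740)&(W[...,1]>-240)&(W[...,1]<-110)
    p=W[m];print(n,"upr",len(p),p.min(0),p.max(0))
    np.save(n+"_up.npy",p)
    t=p[p[:,2]>200];print(t[:,2].max(),cv2.minAreaRect(t[:,:2].astype(np.float32)))
    m=(W[...,2]>200)&(W[...,0]>580)&(W[...,0]<760)&(W[...,1]<240)&(W[...,1]>130)
    t=W[m];print("fit",cv2.minAreaRect(t[:,:2].astype(np.float32)),t[:,2].max())
    f=c["frame"]
    for nm,(a,b) in {"emp":(660,-165),"stand":(480,-35)}.items():
        u,v=proj(c,[a,b,110])[0].astype(int)
        cr=f[max(0,v-70):v+70,max(0,u-90):u+90,::-1]
        cv2.imwrite(f"pics/{n}_{nm}.png",cv2.resize(cr,None,fx=4,fy=4,interpolation=cv2.INTER_CUBIC)); print(u,v)
```

```text
side arm 313 ((476.81256103515625, -34.7283821105957), (22.742610931396484, 159.89161682128906), 73.88872528076172) 136.36991290913014
[477.71942843 -33.87460537 136.36991291] 163.8478206998825
-79.31502537067173 80.57462071087296
side upr 878 [ 629.34474289 -207.78241317   25.00171554] [ 687.47766778 -152.89267468  210.2342441 ]
210.23424410021755 ((672.163818359375, -181.6092987060547), (51.946285247802734, 28.379558563232422), 87.51097869873047)
fit ((701.7146606445312, 186.34219360351562), (28.496023178100586, 46.03713607788086), 8.344922065734863) 209.60439571608583
249 160
278 201
top arm 444 ((481.4708251953125, -38.90079116821289), (19.995912551879883, 154.20465087890625), 74.12683868408203) 136.59127823167245
[479.75430434 -38.41504735 136.59127823] 164.20709148470328
-78.8846851290548 75.31669801745991
top upr 559 [ 629.39397757 -205.9691449    25.4099338 ] [ 686.14989911 -159.76031491  210.54354728]
210.54354727781572 ((671.2178344726562, -182.95594787597656), (46.153297424316406, 27.977184295654297), 89.51287078857422)
fit ((700.27880859375, 183.10409545898438), (26.95627784729004, 42.68376922607422), 4.337620735168457) 212.65291757226953
311 146
263 211
```

Run:
```python
import cv2,numpy as np
a=cv2.imread("pics/side_emp.png");b=cv2.imread("pics/top_emp.png")
h=min(a.shape[0],b.shape[0])
o=np.hstack([a[:h,160:560],b[:h,160:560]]);cv2.imwrite("pics/emp.png",o)
```

```text
(no output)
```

View pics/emp.png

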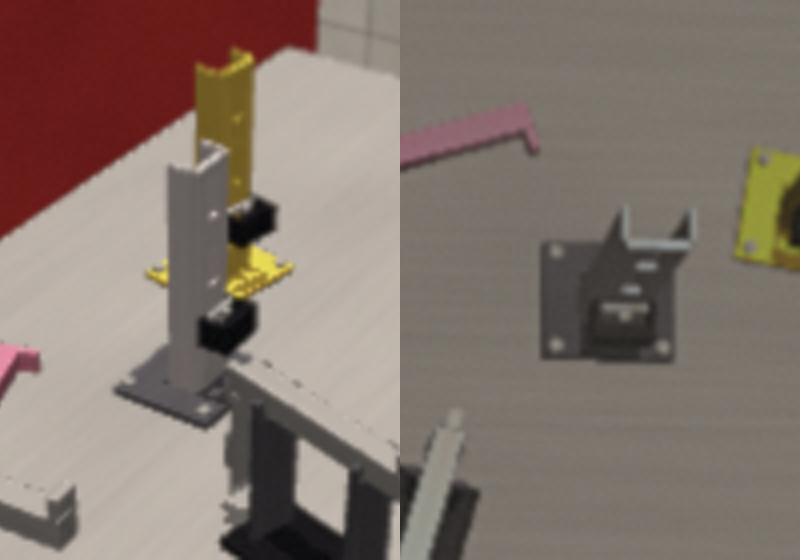

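Run:
```python
from h import *
for n in ("side","top"):
    p=np.load(n+"_up.npy")
    f=p[(abs(p[:,0]-657)<7)&(p[:,2]>105)&(p[:,2]<203)]
    for it in range(5):
        A=np.c_[f[:,1:],np.ones(len(f))];k,*_=np.linalg.lstsq(A,f[:,0],rcond=None);r=f[:,0]-A@k
        f=f[abs(r)<max(2*r.std(),.5)]
    print(n,len(f),k,"x at y-183,z165",k@[-183,165,1],"yaw deg",np.degrees(np.arctan(-k[0])),r.std(),"y range",f[:,1].min(),f[:,1].max())
    # top rim
    t=p[p[:,2]>203]; print("rim y",np.sort(t[:,1])[[0,1,2,-3,-2,-1]].round(1),"x",np.sort(t[:,0])[[0,1,2,-3,-2,-1]].round(1),np.median(t[:,2]))
    for z in range(30,206,25):
        s=p[abs(p[:,2]-z)<12]
        print(z,len(s),s[:,1].min().round(1),s[:,1].max().round(1))
    # side wall (+y)
    s=p[(p[:,1]>-168)&(p[:,0]>661)&(p[:,2]>30)&(p[:,2]<203)]
    if len(s)>20:
        A=np.c_[s[:,[0,2]],np.ones(len(s))];k,*_=np.linalg.lstsq(A,s[:,1],rcond=None);r=s[:,1]-A@k
        print("wall",len(s),k,"y at 657,165",k@[657,165,1],r.std(),"deg",np.degrees(np.arctan(k[0])))
```

```text
side 164 [-1.44109083e-03  7.38852723e-05  6.60629465e+02] x at y-183,z165 660.9053754124863 yaw deg 0.08256836516149108 1.0728423307091892 y range -202.9530356799387 -158.93983665404278
rim y [-207.5 -205.5 -204.9 -159.1 -159.  -155.8] x [659.3 659.3 659.4 685.  685.4 685.7] 206.31279261832867
30 50 -192.4 -156.2
55 104 -206.3 -152.9
80 190 -207.8 -156.0
105 105 -206.2 -154.9
130 88 -201.9 -156.7
155 112 -203.1 -155.1
180 102 -206.7 -156.8
205 102 -207.5 -155.8
wall 378 [ 1.23525288e-01 -4.86561906e-03 -2.43053569e+02] y at 657,165 -162.70028145553772 2.2999725359080667 deg 7.041806466767881
top 125 [-5.12108652e-03  5.50331736e-03  6.56636110e+02] x at y-183,z165 658.4813166308662 yaw deg 0.2934140791742905 0.4903571720427511 y range -203.3332704781572 -163.19910531521876
rim y [-206.  -205.9 -205.9 -160.4 -160.2 -159.9] x [657.2 658.3 658.4 684.1 685.  685.4] 206.99329605834703
30 23 -203.5 -160.1
55 44 -204.9 -159.9
80 162 -205.3 -159.8
105 48 -203.3 -160.0
130 50 -202.4 -159.8
155 61 -204.0 -160.2
180 61 -204.4 -159.8
205 95 -206.0 -159.9
wall 101 [ 7.76074677e-02 -3.07156443e-03 -2.12708366e+02] y at 657,165 -162.22706828665758 0.85875691972806 deg 4.437685350083318
```

```bash
cat >> h.py <<'E'
def box(x0,x1,y0,y1,z0,z1):
    v=np.array([[x,y,z] for x in(x0,x1) for y in(y0,y1) for z in(z0,z1)],float)
    e=[(0,1),(0,2),(0,4),(1,3),(1,5),(2,3),(2,6),(3,7),(4,5),(4,6),(5,7),(6,7)]
    return [(v[a],v[b]) for a,b in e]
def rect(y0,y1,z0,z1,x=0):
    q=[np.array([x,y,z],float) for y,z in((y0,z0),(y1,z0),(y1,z1),(y0,z1))]
    return [(q[i],q[(i+1)%4]) for i in range(4)]
UP=rect(-23,23,-165,43)+rect(-7,7,-4,31)+rect(-7,7,-64,-29)+[(np.array([0,s*23,43.]),np.array([28.,s*23,43])) for s in(-1,1)]
BR=box(-160,0,-10,10,-11,11)+rect(-12,12,-76,11)+box(0,15,-4,4,-4,4)+box(7,15,-4,4,-24,-4)+box(0,15,-4,4,-64,-56)+box(7,15,-4,4,-84,-64)
def overlay(c,items,centre,out,half=(65,50),f=6):
    img=np.array(c["frame"])[:,:,::-1]
    u,v=proj(c,centre)[0].astype(int);u0,v0=max(0,u-half[0]),max(0,v-half[1])
    cr=cv2.resize(np.ascontiguousarray(img[v0:v+half[1],u0:u+half[0]]),None,fx=f,fy=f,interpolation=cv2.INTER_CUBIC)
    for segs,pose,col in items:
        Rm=R.from_euler("xyz",pose[3:]).as_matrix()
        for a,b in segs:
            q=proj(c,np.array([Rm@a,Rm@b])+np.array(pose[:3]))
            q=(q-[u0,v0]+.5)*f-.5
            cv2.line(cr,tuple(int(round(t)) for t in q[0]),tuple(int(round(t)) for t in q[1]),col,1,cv2.LINE_AA)
    cv2.imwrite(out,cr)
E
python3 - <<'E'
from h import *
yaw=np.radians(-15.9);g=np.array([480,-38,126]);s=g+80*np.array([np.cos(yaw),np.sin(yaw),0]);print(s)
for n in ("side","top"):
    c=np.load(n+"0.npz")
    overlay(c,[(UP,[659,-183,165,0,0,0],(0,255,0))],[659,-183,120],f"pics/{n}_ovu.png",half=(40,45),f=6)
    overlay(c,[(BR,[*s,0,0,yaw],(0,0,255))],[480,-38,100],f"pics/{n}_ovb.png",half=(40,45),f=6)
r=[np.hstack([cv2.imread(f"pics/{n}_ov{k}.png") for n in("side","top")]) for k in "ub"]
for k,i in zip("ub",r): print(i.shape); cv2.imwrite(f"pics/ov_{k}0.png",i[:, :800])
E
```

```text
[556.93930476 -59.9167375  126.        ]
(540, 960, 3)
(540, 960, 3)
```

```bash
python3 -c "
import cv2
for k in 'ub':
    i=cv2.imread(f'pics/ov_{k}0.png');print(i.shape)"
```

```text
(540, 800, 3)
(540, 800, 3)
```

View pics/ov_u0.png

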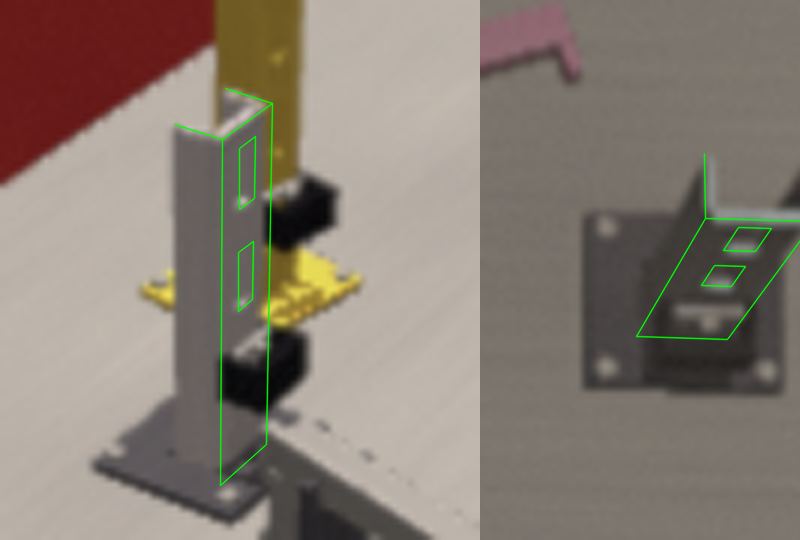

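View pics/ov_b0.png

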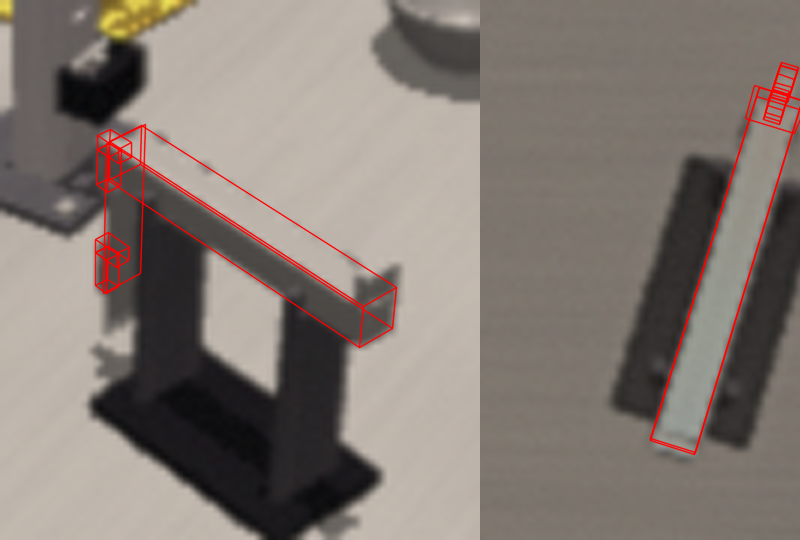

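>>> drive_tool --steps '[{"delta_pos":[20,28,6],"yaw":-0.03,"hand":60},{"delta_pos":[23,33,0],"yaw":-0.04,"hand":60},{"delta_pos":[23,33,0],"yaw":-0.04,"hand":60},{"delta_pos":[23,33,0],"yaw":-0.04,"hand":60},{"delta_pos":[23,33,0],"yaw":-0.04,"hand":60}]' --squeeze 30

```text
clock: 0.52
eef_pos: [242.6, -372.6, 200.1]
eef_rot: [-3.141, 0.0, 0.046]
wrist_force: [0.7, -1.1, 0.3]
finger_gap: 64.1
```

>>> drive_tool --steps '[{"delta_pos":[23,33,0],"yaw":-0.04,"hand":60},{"delta_pos":[23,33,0],"yaw":-0.04,"hand":60},{"delta_pos":[23,33,0],"yaw":-0.04,"hand":60},{"delta_pos":[23,33,0],"yaw":-0.04,"hand":60},{"delta_pos":[23,33,0],"yaw":-0.04,"hand":60}]'

```text
clock: 0.93
eef_pos: [357.6, -207.5, 200.4]
eef_rot: [3.142, -0.0, -0.153]
wrist_force: [0.6, -0.5, -0.5]
finger_gap: 59.8
```

>>> drive_tool --steps '[{"delta_pos":[26,32,0],"yaw":-0.03,"hand":60},{"delta_pos":[26,32,0],"yaw":-0.03,"hand":60},{"delta_pos":[26,32,0],"yaw":-0.03,"hand":60},{"delta_pos":[23,30,0],"yaw":-0.025,"hand":60},{"delta_pos":[18,25,0],"yaw":-0.01,"hand":60}]'

```text
clock: 1.35
eef_pos: [477.2, -56.0, 200.1]
eef_rot: [-3.141, 0.0, -0.277]
wrist_force: [-0.4, 0.2, -0.8]
finger_gap: 59.6
```

>>> drive_tool --steps '[{"delta_pos":[3,15,0],"yaw":0,"hand":60},{"delta_pos":[0,2,-10],"yaw":0,"hand":60},{"delta_pos":[0,0,-15],"yaw":0,"hand":60},{"delta_pos":[0,0,0],"yaw":0,"hand":60}]'

```text
clock: 1.68
eef_pos: [477.5, -41.5, 172.4]
eef_rot: [3.141, 0.004, -0.276]
wrist_force: [-1.1, -1.2, -1.2]
finger_gap: 60.0
```

Run:
```python
from cell import manip
from h import *
for n in ("side","top"):
    c=manip.camera(n)
    overlay(c,[],[480,-38,130],f"pics/{n}_g1.png",half=(50,50),f=6)
i=[cv2.imread(f"pics/{n}_g1.png") for n in ("side","top")]
cv2.imwrite("pics/g1.png",cv2.resize(np.hstack(i),(800,400)))
print(manip.read_state()["eef_pos"],manip.read_state()["eef_rot"])
```

```text
[478.5007264  -42.01745997 174.94588431] [ 3.14134048e+00  1.39880375e-03 -2.76890331e-01]
```

View pics/g1.png

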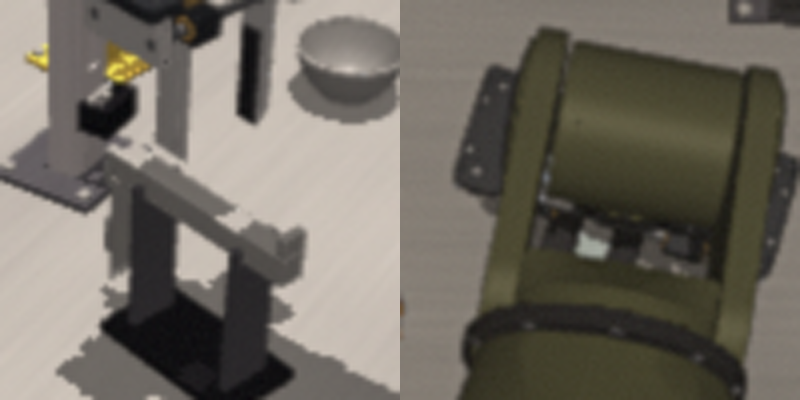

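>>> drive_tool --steps '[{"delta_pos":[1,3.4,-11],"yaw":0,"hand":60},{"delta_pos":[0,0,-20],"yaw":0,"hand":60},{"delta_pos":[0,0,-15],"yaw":0,"hand":60},{"delta_pos":[0,0,-5],"yaw":0,"hand":60},{"delta_pos":[0,0,0],"yaw":0,"hand":45}]'

```text
clock: 2.2
eef_pos: [479.6, -38.1, 123.4]
eef_rot: [3.141, 0.002, -0.277]
wrist_force: [0.2, -0.1, 0.3]
finger_gap: 56.4
```

>>> drive_tool --steps '[{"delta_pos":[0,0,0],"yaw":0,"hand":30},{"delta_pos":[0,0,0],"yaw":0,"hand":24},{"delta_pos":[0,0,0],"yaw":0,"hand":24},{"delta_pos":[0,0,0],"yaw":0,"hand":24}]'

```text
clock: 2.53
eef_pos: [480.4, -38.1, 125.0]
eef_rot: [-3.141, -0.001, -0.276]
wrist_force: [-0.0, -1.0, -0.8]
finger_gap: 30.1
```

Run:
```python
from cell import manip
from h import *
for n in ("side",):
    c=manip.camera(n)
    overlay(c,[],[480,-38,130],f"pics/{n}_g2.png",half=(50,50),f=6)
print(manip.read_state()["eef_pos"],manip.read_state()["eef_rot"])
```

```text
[480.31177452 -38.02154486 124.85061958] [-3.14145284e+00 -8.86091702e-04 -2.76260156e-01]
```

View pics/side_g2.png

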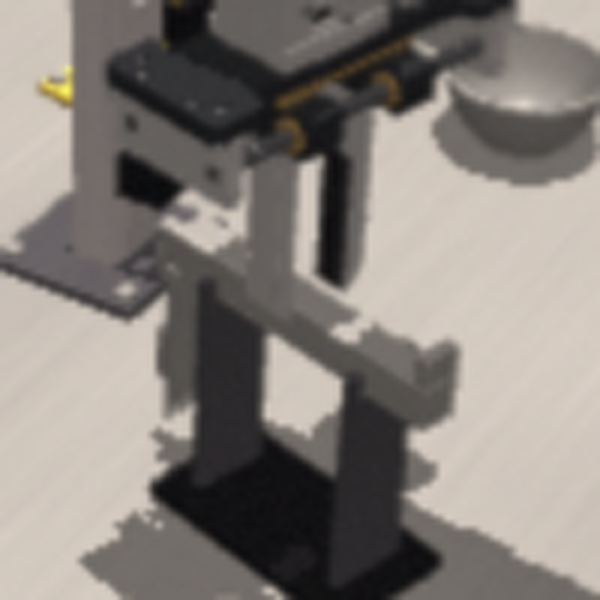

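>>> drive_tool --steps '[{"delta_pos":[0,0,0],"yaw":0,"hand":20},{"delta_pos":[0,0,0],"yaw":0,"hand":14},{"delta_pos":[0,0,0],"yaw":0,"hand":12},{"delta_pos":[0,0,0],"yaw":0,"hand":12},{"delta_pos":[0,0,0],"yaw":0,"hand":12}]' --squeeze 50

```text
clock: 3.0
eef_pos: [480.2, -37.9, 124.5]
eef_rot: [-3.141, -0.0, -0.276]
wrist_force: [-0.5, 1.4, 2.8]
finger_gap: 16.9
```

>>> drive_tool --steps '[{"delta_pos":[0,0,4],"yaw":0,"hand":12},{"delta_pos":[0,0,8],"yaw":0,"hand":12},{"delta_pos":[0,0,12],"yaw":0,"hand":12},{"delta_pos":[0,0,16],"yaw":0,"hand":12},{"delta_pos":[0,0,15],"yaw":0,"hand":12}]'

```text
clock: 3.42
eef_pos: [479.8, -38.0, 180.3]
eef_rot: [3.141, 0.001, -0.276]
wrist_force: [0.8, 0.6, -3.8]
finger_gap: 16.8
```

>>> drive_tool --steps '[{"delta_pos":[15,-5,2.5],"yaw":0,"hand":12},{"delta_pos":[15,-15,5],"yaw":0.03,"hand":12},{"delta_pos":[15,-20,0],"yaw":0.05,"hand":12},{"delta_pos":[10,-25,0],"yaw":0.06,"hand":12},{"delta_pos":[5,-25,0],"yaw":0.06,"hand":12}]'

```text
clock: 3.83
eef_pos: [540.8, -128.8, 187.1]
eef_rot: [-3.142, 0.0, -0.072]
wrist_force: [1.5, 1.0, -3.2]
finger_gap: 17.2
```

>>> drive_tool --steps '[{"delta_pos":[0,-25,0],"yaw":0.05,"hand":12},{"delta_pos":[0,-20,0],"yaw":0.027,"hand":12},{"delta_pos":[0,-10,0],"yaw":0,"hand":12},{"delta_pos":[0,0,0],"yaw":0,"hand":12},{"delta_pos":[0,0,0],"yaw":0,"hand":12}]'

```text
clock: 4.25
eef_pos: [539.9, -182.6, 186.9]
eef_rot: [-3.141, 0.0, -0.001]
wrist_force: [0.0, 0.7, -3.7]
finger_gap: 17.2
```

Run:
```python
from cell import manip
from h import *
s=manip.read_state();print(s["eef_pos"],s["eef_rot"],s["wrist_force"],s["moment"])
p=s["eef_pos"];y=s["eef_rot"][2]
seat=p+np.array([80*np.cos(y),80*np.sin(y),1.7])
for n in ("side","top"):
    c=manip.camera(n)
    np.savez(f"{n}1.npz",**{k:np.array(v) for k,v in c.items()})
    overlay(c,[(UP,[659,-183,165,0,0,0],(0,255,0)),(BR,[*seat,0,0,y],(0,0,255))],[620,-183,160],f"pics/{n}_p1.png",half=(65,50),f=6)
    W=cloud(c)
    m=(abs(W[...,2]-199.5)<5)&(abs(W[...,0]-545)<100)&(abs(W[...,1]+183)<16)
    q=W[m]
    if len(q)>10: print(n,len(q),q[:,2].mean(),cv2.minAreaRect(q[:,:2].astype(np.float32)),q.min(0),q.max(0))
```

```text
[ 539.92510429 -182.60230593  186.86234436] [-3.14118945e+00  3.73463380e-04 -8.85822040e-04] [ 0.0374926   0.72372263 -3.69869092] [0.01276663 0.05697583 0.03258545]
side 232 198.84067791635724 ((537.4454956054688, -180.9444580078125), (162.09320068359375, 26.397371292114258), 0.7643111944198608) [ 456.40595901 -194.25797359  194.52192125] [ 618.42541113 -167.74182102  204.15899422]
```

View pics/side_p1.png

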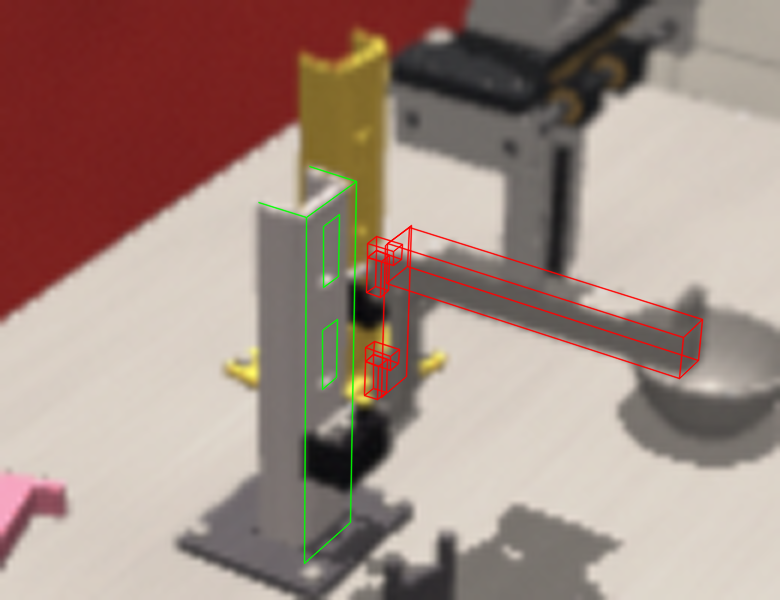

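View pics/top_p1.png

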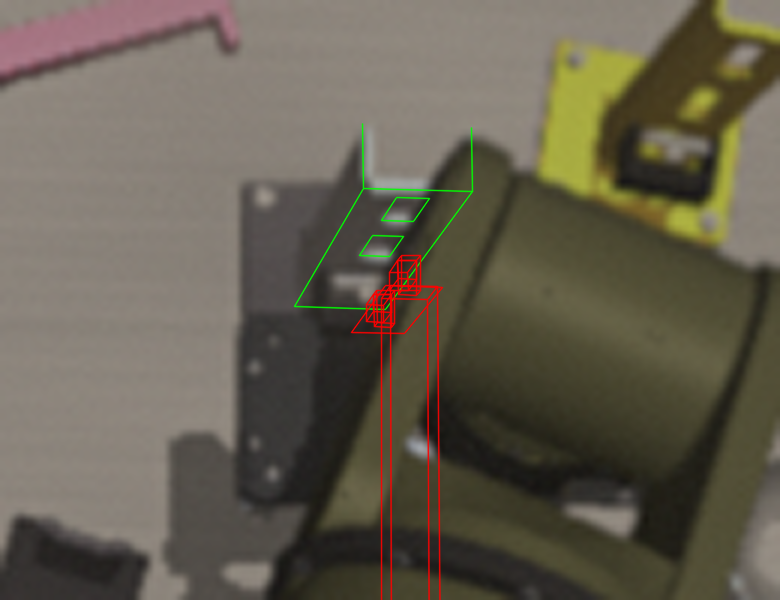

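Run:
```python
from h import *
c=np.load("side1.npz")
overlay(c,[],[560,-183,170],"pics/side_p1b.png",half=(50,37),f=8)
W=cloud(c)
m=(abs(W[...,2]-199.5)<4)&(abs(W[...,0]-545)<75)&(abs(W[...,1]+183)<11)
q=W[m]
for x in range(470,620,15):
    s=q[abs(q[:,0]-x)<7.5]
    if len(s): print(x,len(s),s[:,2].mean().round(2),s[:,2].max().round(2))
A=np.c_[q[:,:2],np.ones(len(q))];print(np.linalg.lstsq(A,q[:,2],rcond=None)[0])
# arm side face +y
m=(W[...,2]>180)&(W[...,2]<197)&(W[...,0]>460)&(W[...,0]<610)&(abs(W[...,1]+173)<8)
q=W[m];k=np.linalg.lstsq(np.c_[q[:,[0,2]],np.ones(len(q))],q[:,1],rcond=None)[0];print(len(q),k,k@[540,188,1])
# plate side
m=(W[...,2]>95)&(W[...,2]<170)&(W[...,0]>595)&(W[...,0]<640)&(abs(W[...,1]+171)<12)
q=W[m];print(len(q),q.min(0),q.max(0),np.median(q,0))
```

```text
470 12 200.31 202.09
485 23 200.16 202.13
500 19 199.83 202.67
515 23 199.16 202.05
530 19 199.51 203.16
545 4 199.45 202.57
560 11 197.94 200.0
575 21 198.48 201.17
590 16 198.15 200.28
605 19 197.67 199.99
[-1.95820078e-02 -6.47853248e-02  1.97856975e+02]
251 [-1.03221004e-03 -4.76327239e-02 -1.63347565e+02] -172.85991046671455
111 [ 598.9019228  -182.97828717   95.39805513] [ 629.71199029 -166.30929405  169.99599878] [ 612.09543654 -176.92033078  130.79450597]
```

View pics/side_p1b.png

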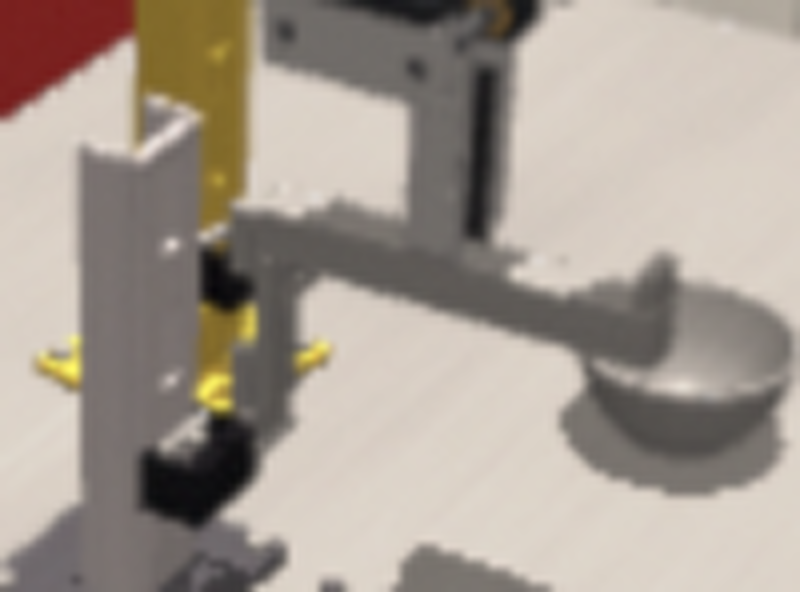

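>>> drive_tool --steps '[{"delta_pos":[4,0,2],"yaw":0,"hand":12},{"delta_pos":[7,0,0],"yaw":0,"hand":12},{"delta_pos":[7,0,0],"yaw":0,"hand":12},{"delta_pos":[4,0,0],"yaw":0,"hand":12},{"delta_pos":[0,0,0],"yaw":0,"hand":12}]'

```text
clock: 4.77
eef_pos: [562.9, -182.7, 188.5]
eef_rot: [-3.141, 0.0, 0.001]
wrist_force: [0.8, -0.7, -3.7]
finger_gap: 16.6
```

```bash
cat > look.py <<'E'
import sys
from cell import manip
from h import *
tag=sys.argv[1]
s=manip.read_state();print(s["clock"],s["eef_pos"].round(2),s["eef_rot"].round(4),s["wrist_force"].round(2),s["moment"].round(3),s["finger_gap"])
for n in ("side",):
    c=manip.camera(n)
    np.savez(f"{n}_{tag}.npz",**{k:np.array(v) for k,v in c.items()})
    overlay(c,[],[600,-183,150],f"pics/{n}_{tag}.png",half=(50,37),f=8)
    W=cloud(c); 
    z0=float(sys.argv[2]) # expected arm top
    m=(abs(W[...,2]-z0)<6)&(W[...,0]>480)&(W[...,0]<640)&(abs(W[...,1]+183)<9)
    q=W[m];k=np.linalg.lstsq(np.c_[q[:,:1],np.ones(len(q))],q[:,2],rcond=None)[0]
    print("top slope",k[0],"z top at x=655",k@[655,1],"n",len(q))
    m=(W[...,2]>z0-18)&(W[...,2]<z0-4)&(W[...,0]>480)&(W[...,0]<640)&(abs(W[...,1]+173)<8)
    q=W[m];k=np.linalg.lstsq(np.c_[q[:,:1],np.ones(len(q))],q[:,1],rcond=None)[0];print("side slope",k[0],"y",k@[655,1],"n",len(q))
E
python3 look.py i1 200.5
```

```text
4.7667 [ 562.93 -182.68  188.5 ] [-3.1414e+00  2.0000e-04  1.3000e-03] [ 0.8  -0.68 -3.66] [-0.02   0.039  0.005] 16.613675654014006
top slope -0.012975614300598275 z top at x=655 199.28315224623537 n 148
side slope 0.007476316868693084 y -172.19492064863186 n 211
```

View pics/side_i1.png

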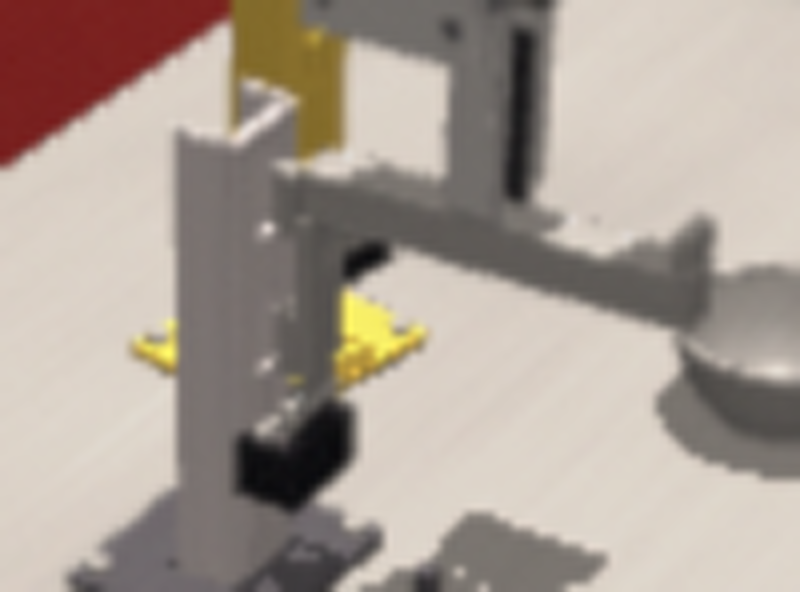

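>>> drive_tool --steps '[{"delta_pos":[2.5,0,0],"yaw":0,"hand":12},{"delta_pos":[2.5,0,0],"yaw":0,"hand":12},{"delta_pos":[0,0,0],"yaw":0,"hand":12}]'

```text
clock: 5.07
eef_pos: [567.3, -183.0, 188.8]
eef_rot: [3.142, -0.0, 0.001]
wrist_force: [-0.0, -0.4, -3.5]
finger_gap: 17.2
```

>>> drive_tool --steps '[{"delta_pos":[2,0,0],"yaw":0,"hand":12},{"delta_pos":[2,0,0],"yaw":0,"hand":12},{"delta_pos":[0,0,0],"yaw":0,"hand":12}]'

```text
clock: 5.32
eef_pos: [571.4, -183.0, 188.8]
eef_rot: [3.142, -0.0, 0.001]
wrist_force: [-0.4, 0.2, -3.3]
finger_gap: 16.8
```

Seat about x=651, hook tips about 7 mm past the face, no contact force: the hooks are entering.

>>> drive_tool --steps '[{"delta_pos":[2,0,0],"yaw":0,"hand":12},{"delta_pos":[2,0,0],"yaw":0,"hand":12},{"delta_pos":[0,0,0],"yaw":0,"hand":12}]'

```text
clock: 5.57
eef_pos: [575.4, -183.0, 188.8]
eef_rot: [-3.142, -0.0, 0.001]
wrist_force: [0.0, 0.2, -3.3]
finger_gap: 17.3
```

>>> drive_tool --steps '[{"delta_pos":[1,0,0],"yaw":0,"hand":12},{"delta_pos":[1,0,0],"yaw":0,"hand":12},{"delta_pos":[0,0,0],"yaw":0,"hand":12}]'

```text
clock: 5.82
eef_pos: [577.2, -183.0, 188.8]
eef_rot: [-3.142, 0.0, 0.001]
wrist_force: [0.1, 0.4, -3.7]
finger_gap: 17.2
```

>>> drive_tool --steps '[{"delta_pos":[1,0,0],"yaw":0,"hand":12},{"delta_pos":[1,0,0],"yaw":0,"hand":12},{"delta_pos":[0,0,0],"yaw":0,"hand":12}]'

```text
clock: 6.07
eef_pos: [579.2, -183.0, 188.8]
eef_rot: [-3.142, -0.0, 0.001]
wrist_force: [-0.3, 0.4, -4.0]
finger_gap: 16.6
```

>>> drive_tool --steps '[{"delta_pos":[1,0,0],"yaw":0,"hand":12},{"delta_pos":[0,0,0],"yaw":0,"hand":12}]'

```text
clock: 6.23
eef_pos: [580.2, -183.0, 188.8]
eef_rot: [-3.142, -0.0, 0.001]
wrist_force: [-0.3, -0.2, -3.7]
finger_gap: 17.3
```

>>> drive_tool --steps '[{"delta_pos":[1,0,0],"yaw":0,"hand":12},{"delta_pos":[0,0,0],"yaw":0,"hand":12}]'

```text
clock: 6.4
eef_pos: [581.2, -183.0, 188.8]
eef_rot: [-3.142, -0.0, 0.001]
wrist_force: [-0.2, -0.1, -4.2]
finger_gap: 17.0
```

```bash
python3 look.py i2 200.5
```

```text
6.4 [ 581.2  -182.97  188.84] [-3.1416e+00 -1.0000e-04  9.0000e-04] [-0.18 -0.08 -4.18] [-0.003  0.106 -0.021] 16.960759009592266
top slope -0.012345201372695278 z top at x=655 199.7599605345799 n 136
side slope 0.0011540683427130553 y -173.09499113132432 n 179
```

View pics/side_i2.png

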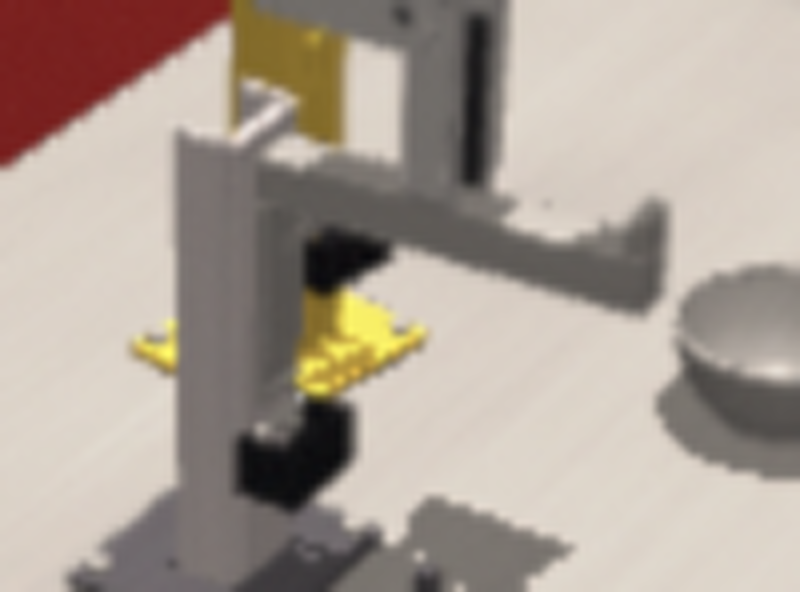

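>>> drive_tool --steps '[{"delta_pos":[0.8,0,0],"yaw":0,"hand":12},{"delta_pos":[0,0,0],"yaw":0,"hand":12}]'

```text
clock: 6.62
eef_pos: [581.9, -183.0, 188.8]
eef_rot: [-3.142, -0.0, 0.001]
wrist_force: [0.9, -0.2, -3.2]
finger_gap: 17.1
```

>>> drive_tool --steps '[{"delta_pos":[0.8,0,0],"yaw":0,"hand":12},{"delta_pos":[0,0,0],"yaw":0,"hand":12}]'

```text
clock: 6.78
eef_pos: [582.5, -183.0, 188.8]
eef_rot: [-3.142, 0.001, 0.001]
wrist_force: [-1.0, 0.4, -3.4]
finger_gap: 16.8
```

>>> drive_tool --steps '[{"delta_pos":[0.8,0,0],"yaw":0,"hand":12},{"delta_pos":[0,0,0],"yaw":0,"hand":12}]'

```text
clock: 6.95
eef_pos: [582.7, -183.0, 188.5]
eef_rot: [-3.141, 0.003, 0.001]
wrist_force: [-6.1, 0.9, -3.1]
finger_gap: 17.0
```

>>> drive_tool --steps '[{"delta_pos":[-0.4,0,-1.5],"yaw":0,"hand":12},{"delta_pos":[0,0,-1.5],"yaw":0,"hand":12},{"delta_pos":[0,0,0],"yaw":0,"hand":12}]'

```text
clock: 7.2
eef_pos: [582.6, -183.1, 185.6]
eef_rot: [-3.141, 0.001, 0.001]
wrist_force: [-5.2, 0.3, -2.2]
finger_gap: 16.9
```

>>> drive_tool --steps '[{"delta_pos":[0,0,-1.5],"yaw":0,"hand":12},{"delta_pos":[0,0,-1.5],"yaw":0,"hand":12},{"delta_pos":[0,0,0],"yaw":0,"hand":12}]'

```text
clock: 7.45
eef_pos: [582.6, -183.1, 182.7]
eef_rot: [-3.142, 0.001, 0.001]
wrist_force: [-4.4, -1.0, -2.0]
finger_gap: 17.4
```

>>> drive_tool --steps '[{"delta_pos":[0,0,-1],"yaw":0,"hand":12},{"delta_pos":[0,0,-1],"yaw":0,"hand":12},{"delta_pos":[0,0,0],"yaw":0,"hand":12}]'

```text
clock: 7.7
eef_pos: [582.6, -183.1, 180.7]
eef_rot: [-3.142, 0.001, 0.001]
wrist_force: [-4.9, -0.8, -2.3]
finger_gap: 17.3
```

>>> drive_tool --steps '[{"delta_pos":[0,0,-1],"yaw":0,"hand":12},{"delta_pos":[0,0,-1],"yaw":0,"hand":12},{"delta_pos":[0,0,0],"yaw":0,"hand":12}]'

```text
clock: 7.95
eef_pos: [582.6, -183.1, 178.8]
eef_rot: [-3.142, 0.001, 0.001]
wrist_force: [-5.6, -0.7, -1.2]
finger_gap: 17.4
```

>>> drive_tool --steps '[{"delta_pos":[0,0,-1],"yaw":0,"hand":12},{"delta_pos":[0,0,0],"yaw":0,"hand":12}]'

```text
clock: 8.12
eef_pos: [582.6, -183.1, 177.8]
eef_rot: [-3.142, 0.001, 0.001]
wrist_force: [-6.1, -1.5, -0.4]
finger_gap: 16.9
```

>>> drive_tool --steps '[{"delta_pos":[0,0,-1],"yaw":0,"hand":12},{"delta_pos":[0,0,0],"yaw":0,"hand":12}]'

```text
clock: 8.28
eef_pos: [582.6, -183.1, 176.8]
eef_rot: [-3.142, 0.001, 0.001]
wrist_force: [-5.4, -0.2, -0.9]
finger_gap: 17.2
```

>>> drive_tool --steps '[{"delta_pos":[-0.3,0,-0.5],"yaw":0,"hand":12},{"delta_pos":[0,0,0],"yaw":0,"hand":12}]'

```text
clock: 8.45
eef_pos: [582.6, -183.1, 176.3]
eef_rot: [3.142, 0.001, 0.001]
wrist_force: [-4.6, -0.8, -3.0]
finger_gap: 17.2
```

```bash
python3 look.py l1 188
```

```text
8.45 [ 582.56 -183.05  176.34] [3.1416e+00 5.0000e-04 7.0000e-04] [-4.64 -0.77 -3.04] [-0.11   0.952  0.018] 17.248681768418734
top slope 0.0016306626404246952 z top at x=655 188.16875884495877 n 141
side slope 0.010603587388447569 y -172.44377685065888 n 179
```

View pics/side_l1.png

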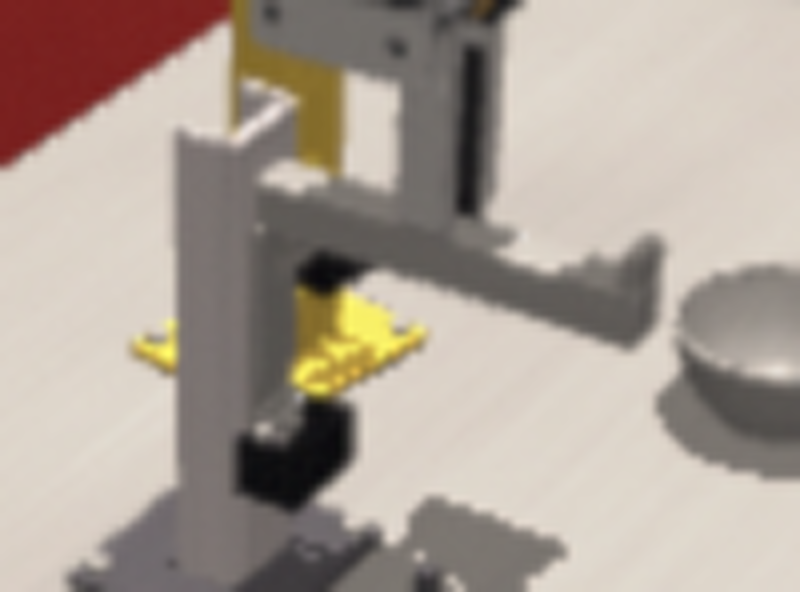

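>>> drive_tool --steps '[{"delta_pos":[0,0,-0.7],"yaw":0,"hand":12},{"delta_pos":[0,0,0],"yaw":0,"hand":12}]'

```text
clock: 8.67
eef_pos: [582.6, -183.0, 175.6]
eef_rot: [3.142, 0.001, 0.001]
wrist_force: [-4.3, 1.0, -1.6]
finger_gap: 17.0
```

>>> drive_tool --steps '[{"delta_pos":[0,0,-0.7],"yaw":0,"hand":12},{"delta_pos":[0,0,0],"yaw":0,"hand":12}]'

```text
clock: 8.83
eef_pos: [582.6, -183.0, 175.1]
eef_rot: [3.142, 0.0, 0.001]
wrist_force: [-5.7, 0.9, -0.3]
finger_gap: 17.4
```

>>> drive_tool --steps '[{"delta_pos":[0,0,-0.7],"yaw":0,"hand":12},{"delta_pos":[0,0,0],"yaw":0,"hand":12}]'

```text
clock: 9.0
eef_pos: [582.6, -183.1, 174.9]
eef_rot: [3.141, 0.0, 0.001]
wrist_force: [-7.0, -0.2, 3.1]
finger_gap: 17.4
```

>>> drive_tool --steps '[{"delta_pos":[0,0,0],"yaw":0,"hand":20},{"delta_pos":[0,0,0],"yaw":0,"hand":26},{"delta_pos":[0,0,0],"yaw":0,"hand":34},{"delta_pos":[0,0,0],"yaw":0,"hand":40},{"delta_pos":[0,0,0],"yaw":0,"hand":40}]'

```text
clock: 9.42
eef_pos: [583.0, -183.0, 174.4]
eef_rot: [3.141, -0.001, 0.001]
wrist_force: [-0.4, -0.9, -0.3]
finger_gap: 39.3
```

```bash
python3 look.py r1 187
```

```text
9.4167 [ 583.04 -182.97  174.37] [ 3.1415e+00 -6.0000e-04  9.0000e-04] [-0.42 -0.92 -0.31] [ 0.03   0.011 -0.019] 39.274531501761984
top slope 0.012957036449866984 z top at x=655 186.03203101892638 n 124
side slope 0.006102267424604563 y -172.61412428354672 n 177
```

View pics/side_r1.png

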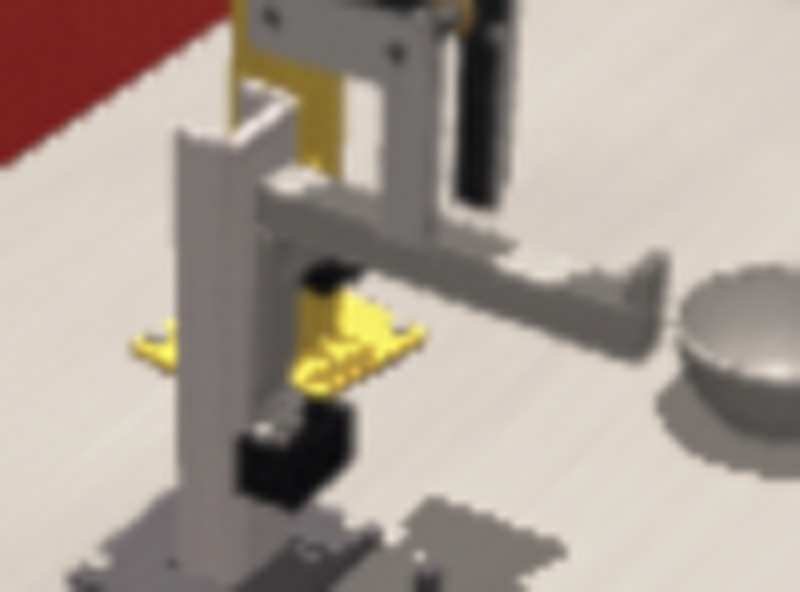

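>>> drive_tool --steps '[{"delta_pos":[0,0,5],"yaw":0,"hand":40},{"delta_pos":[0,0,15],"yaw":0,"hand":40},{"delta_pos":[0,0,20],"yaw":0,"hand":40},{"delta_pos":[0,0,10],"yaw":0,"hand":40},{"delta_pos":[0,0,0],"yaw":0,"hand":20}]'

```text
clock: 9.88
eef_pos: [583.6, -183.3, 226.9]
eef_rot: [3.14, -0.004, 0.001]
wrist_force: [0.6, -0.6, 0.0]
finger_gap: 36.4
```

>>> drive_tool --steps '[{"delta_pos":[10,0,0],"yaw":0,"hand":0},{"delta_pos":[20,0,0],"yaw":0,"hand":0},{"delta_pos":[13,0,0],"yaw":0,"hand":0},{"delta_pos":[0,0,0],"yaw":0,"hand":0},{"delta_pos":[0,0,0],"yaw":0,"hand":0}]' --squeeze 30

```text
clock: 10.3
eef_pos: [625.5, -182.8, 222.9]
eef_rot: [-3.141, 0.002, 0.001]
wrist_force: [-0.0, 0.2, -0.3]
finger_gap: 3.7
```

```bash
python3 look.py r2 187
```

```text
10.3 [ 625.48 -182.8   222.87] [-3.141e+00  1.700e-03  1.200e-03] [-0.01  0.24 -0.26] [-0.025 -0.007 -0.008] 3.6992050917821198
top slope 0.017562588285092065 z top at x=655 186.3673594716545 n 149
side slope 0.014454680425557594 y -172.09095349953873 n 188
```

View pics/side_r2.png

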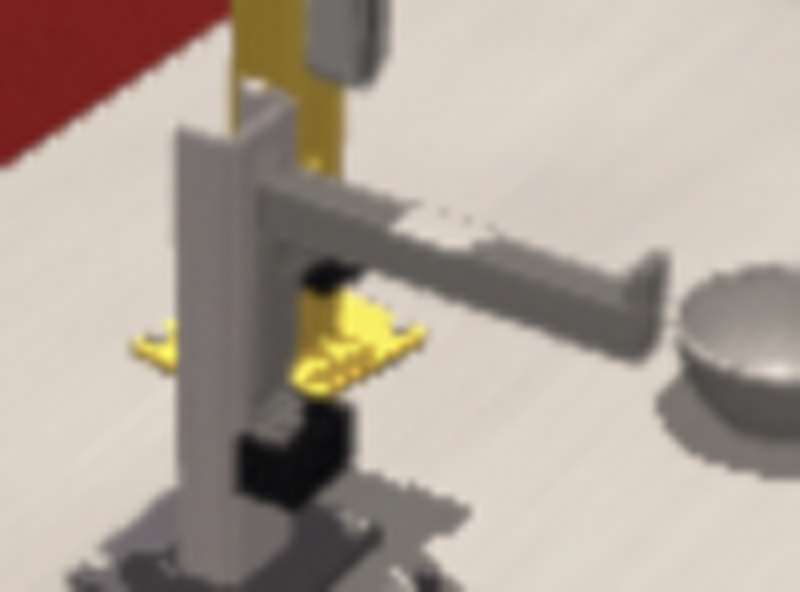

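>>> drive_tool --steps '[{"delta_pos":[0,0,-6],"yaw":0,"hand":0},{"delta_pos":[0,0,-8],"yaw":0,"hand":0},{"delta_pos":[0,0,-4],"yaw":0,"hand":0},{"delta_pos":[0,0,0],"yaw":0,"hand":0}]'

```text
clock: 10.68
eef_pos: [625.0, -182.9, 204.7]
eef_rot: [-3.141, 0.002, 0.001]
wrist_force: [-0.3, 0.3, 0.1]
finger_gap: 0.5
```

>>> drive_tool --steps '[{"delta_pos":[0,0,-1],"yaw":0,"hand":0},{"delta_pos":[0,0,-1],"yaw":0,"hand":0},{"delta_pos":[0,0,-1],"yaw":0,"hand":0},{"delta_pos":[0,0,0],"yaw":0,"hand":0}]'

```text
clock: 11.02
eef_pos: [625.8, -183.0, 203.2]
eef_rot: [3.142, -0.0, 0.001]
wrist_force: [0.5, 0.7, -0.2]
finger_gap: 0.5
```

>>> drive_tool --steps '[{"delta_pos":[0,0,-1],"yaw":0,"hand":0},{"delta_pos":[0,0,-1],"yaw":0,"hand":0},{"delta_pos":[0,0,0],"yaw":0,"hand":0}]'

```text
clock: 11.27
eef_pos: [625.7, -182.9, 201.0]
eef_rot: [-3.141, 0.0, 0.001]
wrist_force: [0.5, -0.0, -0.6]
finger_gap: 0.6
```

>>> drive_tool --steps '[{"delta_pos":[0,0,-1],"yaw":0,"hand":0},{"delta_pos":[0,0,-1],"yaw":0,"hand":0},{"delta_pos":[0,0,0],"yaw":0,"hand":0}]'

```text
clock: 11.52
eef_pos: [625.7, -183.0, 199.0]
eef_rot: [-3.141, 0.0, 0.001]
wrist_force: [1.0, 0.2, -1.0]
finger_gap: 0.4
```

>>> drive_tool --steps '[{"delta_pos":[0,0,-1],"yaw":0,"hand":0},{"delta_pos":[0,0,-1],"yaw":0,"hand":0},{"delta_pos":[0,0,0],"yaw":0,"hand":0}]'

```text
clock: 11.77
eef_pos: [625.7, -182.9, 197.0]
eef_rot: [-3.141, 0.0, 0.001]
wrist_force: [-0.5, -0.3, 0.9]
finger_gap: 0.3
```

```bash
python3 look.py q1 186
```

```text
11.7667 [ 625.72 -182.94  196.99] [-3.1415e+00  3.0000e-04  8.0000e-04] [-0.52 -0.29  0.91] [ 0.02  -0.04   0.024] 0.3324126857953856
top slope 0.013209110681757362 z top at x=655 186.04104696324382 n 154
side slope 0.0039047574059344545 y -172.6210160300171 n 179
```

View pics/side_q1.png

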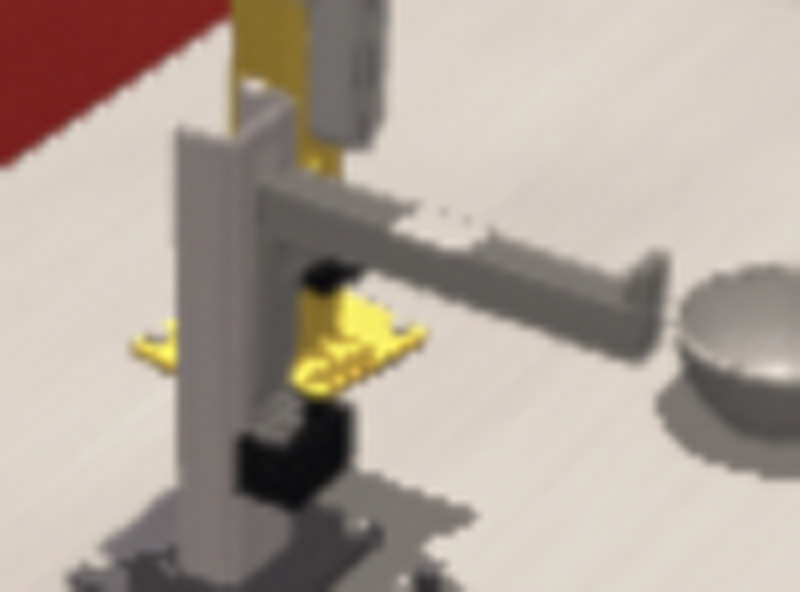

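Run:
```python
from h import *
from cell import manip
print(manip.finger_overhang)
c=np.load("side_q1.npz");W=cloud(c)
m=(W[...,2]>188)&(W[...,2]<260)&(abs(W[...,0]-625)<20)&(abs(W[...,1]+183)<30)
q=W[m];print(len(q),q.min(0),q.max(0));print(np.sort(q[:,2])[:10])
```

```text
17.0
151 [ 608.21472305 -197.27734631  188.02040932] [ 642.56032499 -166.06774621  259.87540113]
[188.02040932 188.13202746 188.22893204 188.3223879  188.46621024
 188.6842847  189.20504506 190.13120702 208.91696657 209.76006451]
```

>>> drive_tool --steps '[{"delta_pos":[0,0,-1],"yaw":0,"hand":0},{"delta_pos":[0,0,-1],"yaw":0,"hand":0},{"delta_pos":[0,0,-1],"yaw":0,"hand":0},{"delta_pos":[0,0,0],"yaw":0,"hand":0}]'

```text
clock: 12.15
eef_pos: [625.7, -183.0, 193.9]
eef_rot: [-3.141, 0.0, 0.001]
wrist_force: [0.2, -0.1, -0.7]
finger_gap: 0.5
```

Run:
```python
from h import *
c=np.load("side_q1.npz");W=cloud(c)
u0,v0=[int(t) for t in proj(c,[600,-183,150])[0]]; u0-=50;v0-=37
for y in range(100,210,8):
    u=u0+345//8;v=v0+y//8
    print(y,W[v,u].round(1),W[v,u-2].round(1))
```

```text
100 [ 617.3 -166.4  235.9] [ 628.5 -173.7  229.6]
108 [ 620.2 -171.3  229.7] [ 625.2 -168.4  229.5]
116 [nan nan nan] [ 624.8 -167.9  226.7]
124 [ 620.2 -171.5  223.2] [ 625.6 -169.5  222.5]
132 [ 620.6 -172.3  219.5] [ 627.4 -172.5  217.4]
140 [ 619.8 -171.1  217. ] [ 627.1 -172.1  214.4]
148 [ 622.8 -176.4  210.5] [ 731.8 -343.6  104. ]
156 [ 821.4 -505.5    1.1] [ 732.4 -344.7   99.4]
164 [ 816.4 -497.4    1.8] [ 731.3 -343.    96.6]
172 [ 816.4 -497.6   -2.7] [ 732.  -344.3   91.9]
180 [ 8.096e+02 -4.865e+02 -1.000e-01] [ 639.4 -192.8  184.9]
188 [ 627.1 -184.1  189.2] [ 634.6 -185.1  186.4]
196 [ 627.3 -184.6  185.5] [ 629.6 -177.   188.3]
204 [ 623.5 -178.5  186.1] [ 627.4 -173.6  187.2]
```

>>> drive_tool --steps '[{"delta_pos":[0,0,-4],"yaw":0,"hand":0},{"delta_pos":[0,0,-5],"yaw":0,"hand":0},{"delta_pos":[0,0,-4],"yaw":0,"hand":0},{"delta_pos":[0,0,-2],"yaw":0,"hand":0},{"delta_pos":[0,0,0],"yaw":0,"hand":0}]'

```text
clock: 12.57
eef_pos: [625.5, -182.9, 178.4]
eef_rot: [-3.141, 0.001, 0.001]
wrist_force: [0.4, 0.8, 0.2]
finger_gap: 0.3
```

>>> drive_tool --steps '[{"delta_pos":[0,0,-1],"yaw":0,"hand":0},{"delta_pos":[0,0,-1],"yaw":0,"hand":0},{"delta_pos":[0,0,0],"yaw":0,"hand":0}]'

```text
clock: 12.82
eef_pos: [625.8, -183.0, 177.2]
eef_rot: [-3.142, 0.0, 0.001]
wrist_force: [0.4, -0.2, -0.3]
finger_gap: 0.4
```

```bash
python3 look.py q2 186
```

```text
12.8167 [ 625.78 -183.    177.17] [-3.1416e+00  0.0000e+00  8.0000e-04] [ 0.36 -0.16 -0.27] [-0.02  -0.033  0.011] 0.3503983194663072
top slope 0.015809805743289475 z top at x=655 186.47032568345685 n 146
side slope 0.00708721063977706 y -172.573321766375 n 178
```

View pics/side_q2.png

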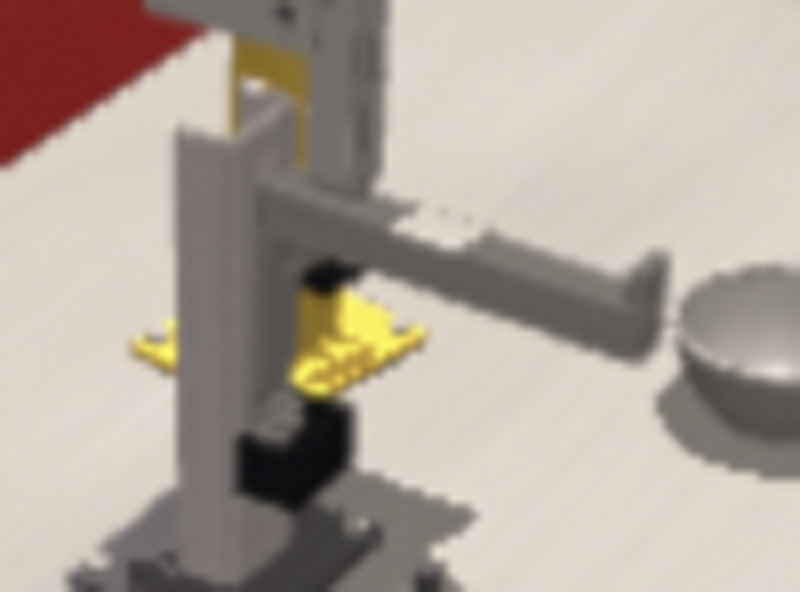

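>>> drive_tool --steps '[{"delta_pos":[0,0,-1],"yaw":0,"hand":0},{"delta_pos":[0,0,-1],"yaw":0,"hand":0},{"delta_pos":[0,0,0],"yaw":0,"hand":0}]'

```text
clock: 13.12
eef_pos: [625.9, -183.1, 175.8]
eef_rot: [3.141, -0.001, 0.001]
wrist_force: [-1.2, 0.5, 3.0]
finger_gap: 0.3
```

>>> drive_tool --steps '[{"delta_pos":[0,0,-1],"yaw":0,"hand":0},{"delta_pos":[0,0,0],"yaw":0,"hand":0}]'

```text
clock: 13.28
eef_pos: [626.0, -183.2, 175.3]
eef_rot: [3.141, -0.001, 0.001]
wrist_force: [-1.6, 0.4, 7.2]
finger_gap: 0.2
```

>>> drive_tool --steps '[{"delta_pos":[0,0,-1],"yaw":0,"hand":0},{"delta_pos":[0,0,0],"yaw":0,"hand":0}]'

```text
clock: 13.45
eef_pos: [626.0, -183.2, 174.6]
eef_rot: [3.141, -0.002, 0.001]
wrist_force: [-2.6, -1.0, 8.9]
finger_gap: 0.5
```

>>> drive_tool --steps '[{"delta_pos":[0,0,-1],"yaw":0,"hand":0},{"delta_pos":[0,0,0],"yaw":0,"hand":0}]'

```text
clock: 13.62
eef_pos: [626.1, -183.3, 173.7]
eef_rot: [3.141, -0.002, 0.001]
wrist_force: [-4.0, -0.1, 11.0]
finger_gap: 0.5
```

>>> drive_tool --steps '[{"delta_pos":[0,0,-1],"yaw":0,"hand":0},{"delta_pos":[0,0,-1],"yaw":0,"hand":0},{"delta_pos":[0,0,0],"yaw":0,"hand":0}]'

```text
clock: 13.87
eef_pos: [626.1, -183.2, 171.3]
eef_rot: [3.141, -0.002, 0.001]
wrist_force: [-2.2, 0.6, 6.5]
finger_gap: 0.5
```

>>> drive_tool --steps '[{"delta_pos":[0,0,-1],"yaw":0,"hand":0},{"delta_pos":[0,0,-1],"yaw":0,"hand":0},{"delta_pos":[0,0,0],"yaw":0,"hand":0}]'

```text
clock: 14.12
eef_pos: [626.1, -183.1, 168.8]
eef_rot: [3.141, -0.001, 0.001]
wrist_force: [0.4, -0.1, 4.0]
finger_gap: 0.6
```

>>> drive_tool --steps '[{"delta_pos":[0,0,-1],"yaw":0,"hand":0},{"delta_pos":[0,0,-1],"yaw":0,"hand":0},{"delta_pos":[0,0,0],"yaw":0,"hand":0}]'

```text
clock: 14.37
eef_pos: [625.5, -182.9, 165.5]
eef_rot: [-3.141, 0.001, 0.001]
wrist_force: [-0.1, 0.4, -0.1]
finger_gap: 0.6
```

>>> drive_tool --steps '[{"delta_pos":[0,0,-1],"yaw":0,"hand":0},{"delta_pos":[0,0,0],"yaw":0,"hand":0}]'

```text
clock: 14.53
eef_pos: [625.6, -182.9, 164.6]
eef_rot: [-3.141, 0.001, 0.001]
wrist_force: [0.1, -0.0, 0.5]
finger_gap: 0.5
```

>>> drive_tool --steps '[{"delta_pos":[0,0,-1],"yaw":0,"hand":0},{"delta_pos":[0,0,0],"yaw":0,"hand":0}]'

```text
clock: 14.7
eef_pos: [625.7, -183.0, 164.5]
eef_rot: [3.141, 0.0, 0.001]
wrist_force: [-1.2, -0.3, 1.6]
finger_gap: 0.3
```

```bash
python3 look.py q3 176
```

```text
14.7 [ 625.72 -183.01  164.5 ] [3.1415e+00 0.0000e+00 8.0000e-04] [-1.23 -0.33  1.63] [ 0.044  0.295 -0.001] 0.3451243002699145
top slope 0.01399441455642851 z top at x=655 175.31270671524882 n 150
side slope 0.006961496738312672 y -172.63166205768636 n 175
```

View pics/side_q3.png

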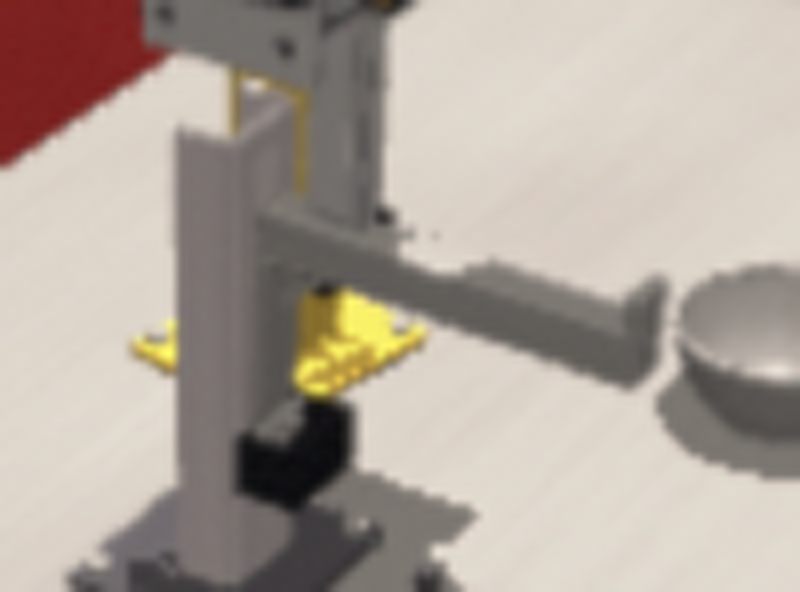

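Arm top is now about 175.5 (home is 176). I'll press a little more to confirm a hard stop.

>>> drive_tool --steps '[{"delta_pos":[0,0,-1],"yaw":0,"hand":0},{"delta_pos":[0,0,0],"yaw":0,"hand":0}]'

```text
clock: 14.92
eef_pos: [625.8, -183.1, 164.3]
eef_rot: [3.141, -0.001, 0.001]
wrist_force: [-4.6, 0.9, 8.8]
finger_gap: 0.6
```

>>> drive_tool --steps '[{"delta_pos":[0,0,-1],"yaw":0,"hand":0},{"delta_pos":[0,0,0],"yaw":0,"hand":0}]'

```text
clock: 15.08
eef_pos: [625.8, -183.2, 164.2]
eef_rot: [3.141, -0.001, 0.001]
wrist_force: [-9.0, 1.3, 15.1]
finger_gap: 0.6
```

>>> drive_tool --steps '[{"delta_pos":[0,0,-1],"yaw":0,"hand":0},{"delta_pos":[0,0,0],"yaw":0,"hand":0}]'

```text
clock: 15.25
eef_pos: [625.9, -183.3, 164.1]
eef_rot: [3.14, -0.002, 0.001]
wrist_force: [-11.2, 1.9, 20.1]
finger_gap: 0.0
```

>>> drive_tool --steps '[{"delta_pos":[0,0,5],"yaw":0,"hand":0},{"delta_pos":[-1,0,15],"yaw":0,"hand":0},{"delta_pos":[-5,0,30],"yaw":0,"hand":0},{"delta_pos":[-20,0,35],"yaw":0,"hand":0},{"delta_pos":[-30,-5,25],"yaw":0,"hand":0}]'

```text
clock: 15.67
eef_pos: [570.2, -187.3, 272.9]
eef_rot: [3.141, -0.001, 0.002]
wrist_force: [0.4, -0.7, 1.6]
finger_gap: 0.5
```

>>> drive_tool --steps '[{"delta_pos":[-35,-15,10],"yaw":0,"hand":0},{"delta_pos":[-35,-15,0],"yaw":0,"hand":0},{"delta_pos":[-35,-15,0],"yaw":0,"hand":0},{"delta_pos":[-35,-15,0],"yaw":0,"hand":0},{"delta_pos":[-35,-15,0],"yaw":0,"hand":0}]'

```text
clock: 16.08
eef_pos: [393.1, -263.2, 281.1]
eef_rot: [3.141, -0.0, 0.001]
wrist_force: [-0.0, -1.9, 0.2]
finger_gap: 0.5
```

>>> drive_tool --steps '[{"delta_pos":[-10,-35,0],"yaw":0,"hand":0},{"delta_pos":[-10,-35,0],"yaw":0,"hand":0},{"delta_pos":[-10,-35,0],"yaw":0,"hand":0},{"delta_pos":[0,-15,0],"yaw":0,"hand":0},{"delta_pos":[0,0,0],"yaw":0,"hand":0}]'

```text
clock: 16.5
eef_pos: [363.8, -385.5, 280.4]
eef_rot: [-3.141, 0.001, -0.002]
wrist_force: [0.4, 0.7, -1.2]
finger_gap: 0.6
```

```bash
python3 look.py f1 176
python3 - <<'E'
from cell import manip
from h import *
for n in ("side","top"):
    c=manip.camera(n); cv2.imwrite(f"pics/{n}_end.png",cv2.resize(c["frame"][:,:,::-1],(768,576),interpolation=cv2.INTER_CUBIC))
    W=cloud(c);W0=cloud(np.load(n+"0.npz"))
    for nm,(x0,y0,x1,y1) in {"fit":(540,155,640,210),"new":(500,-200,640,-165)}.items():
        m=(abs(W[...,2]-176)<5)&(W[...,0]>x0)&(W[...,0]<x1)&(W[...,1]>y0)&(W[...,1]<y1);q=W[m]
        if len(q)>20:
            k=np.linalg.lstsq(np.c_[q[:,:1]-657,np.ones(len(q))],q[:,2],rcond=None)[0];print(n,nm,len(q),"slope",k[0],"z",k[1])
    for nm,(x,y,r,z0,z1) in {"shaker":(490,372,50,30,110),"bowl":(545,-415,65,15,60),"spat":(355,-280,60,5,30)}.items():
        o=[]
        for w in (W0,W):
            m=(w[...,2]>z0)&(w[...,2]<z1)&(np.hypot(w[...,0]-x,w[...,1]-y)<r);o.append((m.sum(),w[m].mean(0).round(1)))
        print(n,nm,o)
E
```

```text
16.5 [ 363.79 -385.47  280.44] [-3.141e+00  7.000e-04 -2.400e-03] [ 0.43  0.7  -1.19] [ 0.034 -0.052  0.034] 0.6122638384499105
top slope 0.00834430104818207 z top at x=655 174.631845164687 n 161
side slope 0.006809469811065679 y -172.5930931490523 n 183
side fit 261 slope -0.0020496713466083252 z 174.94286369036664
side new 188 slope 0.018514780761278268 z 175.3738684990348
side shaker [(np.int64(916), array([488.8, 399.9,  78.6])), (np.int64(915), array([488.7, 399.9,  78.5]))]
side bowl [(np.int64(451), array([ 542.5, -413.5,   35.9])), (np.int64(454), array([ 542.7, -413.3,   35.8]))]
side spat [(np.int64(176), array([ 361. , -278.1,   15.9])), (np.int64(169), array([ 360.9, -278.6,   16.2]))]
top fit 319 slope 0.001035185555162008 z 175.63392444669438
top new 361 slope 0.01701957233075827 z 175.22200818971587
top shaker [(np.int64(438), array([494.3, 382.4,  84.6])), (np.int64(440), array([494.1, 382.4,  84.7]))]
top bowl [(np.int64(619), array([ 542.9, -419.7,   34.3])), (np.int64(615), array([ 542.9, -420.5,   34.3]))]
top spat [(np.int64(286), array([ 360. , -279.4,   16.5])), (np.int64(281), array([ 360. , -279.4,   16.7]))]
```

View pics/side_f1.png

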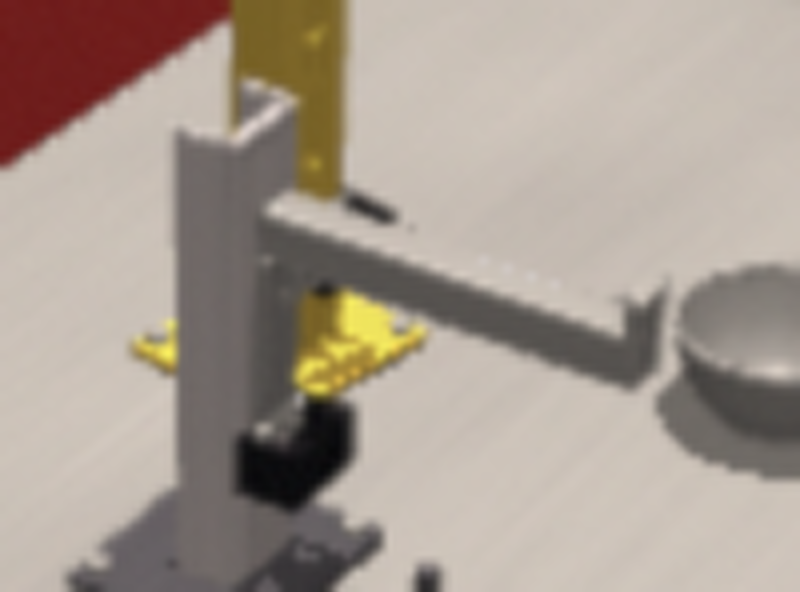

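View pics/top_end.png

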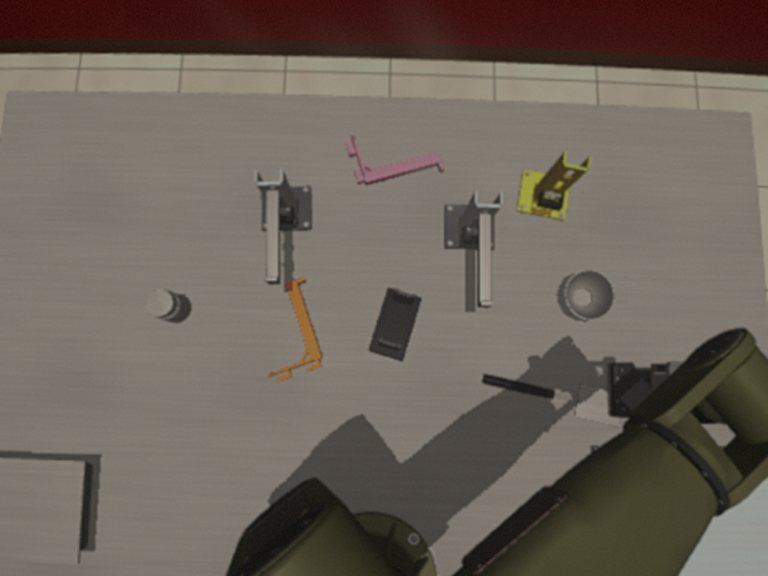

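```bash
python3 -c "
from cell import manip
print(manip.sign_off())"
```

```text
the job is handed in; nothing more can be done
None
```

The bracket is hooked into the two upper slots of the empty upright and pressed home. I handed the job in about 17 s into the 48 s allowed.

- **Order of work:** I lifted the bracket straight out of the stand and pushed the hooks in until the plate met the face. I then lowered it until the roller carried it and let go. It hung by itself about 10.5 mm above home, and only then did I press on the arm near the upright.
- **Locking:** The push peaked at about 11 N, then fell to zero as the bracket dropped. After that it met a hard stop, with no further movement at 20 N. I didn't lift the bracket to test the lock and couldn't see the roller, so the lock is inferred from this snap and stop.
- **Height:** With the robot clear, the new arm's top at the upright measured 175.2–175.4 mm. The fitted bracket measured 174.9–175.6 mm, and nominal is 176 mm.
- **Level:** The depth images show the new arm's free end about 1° low (slope 0.008–0.019). The fitted arm reads about 0°. This fits the hooks' 2 mm of play behind the face, and I left it as it was.
- **Other objects:** The shaker, bowl and spatula are within 1 mm of where they started.
- **Disagreement:** With the fingers closed, the tips sat about 13 mm behind the TCP, not the stated 17 mm ahead of it. I found the press contact by wrist force instead.

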